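Find the fullest tin of dishwasher tablets by its weight

ROBOT

A 7-joint arm with a two-finger parallel gripper is mounted at the origin on the work surface; the furniture and walls round the work are solid. World frame = base frame: x ahead of the robot, y to its left, z up, the work surface at z = 0. Lengths are in m, angles in rad, forces in N, time in s.
With the tool pointing down it reaches from about 0.4 to 0.875 m from the base axis. Payload 6.5 kg.
Tool frame: the origin (TCP) lies midway between the tips of the shut fingers; the grasp point (between the pads) lies 19 mm behind it; z points along the fingers, y is the line along which they close (so a half turn about z gives the same grasp; the last joint's range is limited). The gripper opens to 88 mm and grips with 3 to 60 N. Pads are 18 mm wide; open, the fingers measure 123 mm over their backs; the gripper's body (75 mm by 187 mm) begins 45 mm behind the grasp point.
Start: joints at [-1.196, 0.536, -0.004, 1.538, 0.003, 1.067, -0.071], TCP at [0.277, 0.588, 0.239] pointing down, gripper open.
Joint ranges: [-2.7, 2.7], [-0.37, 2.16], [-1.27, 1.26], [0.24, 2.4], [-1.31, 4.45], [0.19, 1.91], [-2.76, 2.76]. Speed limits (rad/s): [2.39, 2.39, 3.14, 3.14, 3.14, 3.14, 3.14].

INTERFACE

Orientations are given as a 3x3 rotation matrix whose columns are the frame's x, y, z axes.
In Python, from bench import env gives the robot as it stands.
- The arm moves only by the tool move_arm, never from a script. Its argument "moves" is a list of rows, each a list of 3 entries, a list of its own where there are three numbers: the shift along the tool's x, y, z in mm, then the turn about the tool's z in rad, then the opening in per cent of the stroke, from 0 (shut) to 100 (fully open). In form: [[[x, y, z], twist, claw], ...]. A call has exactly 5 rows; each row is the pose to reach, as a shift and turn from the pose commanded when the call began, along the tool's axes at that moment; what a row does not reach only later rows make up. A row lasts 1/12 s, in which the tool goes at most 41.7 mm and 7.16 degrees, less where a joint would pass 70% of its speed; a pose out of reach is approached as far as the arm can. A call with a gripper value outside its range is refused whole. The fingers move at their own pace and stop on an object; the grip force is fixed at half the most. Time passes only in rows, so rows that repeat a pose let the fingers close, or fill a call up. It gives the time, the measured TCP pose, the force, the opening and the grip force at its end, in the units of the state.
- env.observe(): the state, without advancing time (a new reading comes with each control period).
- env.camera(name): name is "side" or "top" or "wrist"; returns a dict with "image" (480x640x3 uint8, blue, green, red), "fx", "fy", "cx", "cy" (pixels), "view" (4x4, takes a point from world to camera coordinates). Camera axes: x right, y down, z forward; pixel columns grow to the right and rows downward; lengths in m; the calibration is good to about 2 mm. A picture is of the moment at which its call begins. There is no depth.
- env.finish_job(): hands the job in; it is judged then, once.
Trained networks look in a picture, given as the dict that the camera call returned (one of the last four; its "shot" number tells which), for a name from the list of things; names that differ only in an ending like _2 or _b are one class to them, and where a whole thing is asked for, a point or a joint stands for the part that bears it (a point fixed in the world has none). Each returns a list of dicts, best first, with "conf" (0 to 1); they miss things now and then, are a little off and sometimes report something else, mostly with a low value. They report only what shows in the picture. A call takes as long as a camera call. They do not tell look-alikes from the thing itself.
- env.find_in(picture, thing): "location" ([column, row] in pixels, amid what is visible of it).
- env.landmark_of(picture, thing): "location" ([column, row] in pixels: a listed point, or the origin of a listed thing).
The state is a dict: "time": time; "qpos": joint angles; "dq": joint speeds; "tau": joint torques, N m; "ee_pos": TCP position; "eef_rot": TCP orientation; "ft_force": force on the tool from outside, world axes, zero at the start; "wrist_torque": the same for the moment, N m; "grip_width": finger opening in m; "grasp_force": force on a finger pad.
Only numpy, scipy, OpenCV 4.12 (cv2) and the standard library are available. Lean on these libraries where they do the work, as an engineer would, in place of code of your own. Each camera call takes 0.05 s, during which the arm holds its last target. There are 200 camera calls.

TASK

The three matching green tins in the wooden rack hold dishwasher tablets and their lids were only dropped back on, so each lid stands up along one side: press each lid down level all round before its tin is lifted. Then lift one after another and compare by feel which is the heaviest, hence the fullest, put the two lighter ones back upright in wells of the rack, and finish while still holding the heaviest one, upright and at rest in the gripper at least 10 cm above the top of the rack. Tip no tin over and leave the mug, the glass and the jam jar where they stand.

Things in the scene. Friction and masses are not known exactly. Their poses are not given: they have to be found in the camera images.
- tin_a: Round green tin, steel lid; body and lid 62 mm across; 115 mm tall with the lid home, the lid's skirt being the top 12 mm (grip the body below, e.g. at 80 mm). Origin: centre of the underside; z up; x points to the side where its lid stands up (any yaw). The three look alike, each under 0.7 kg; the heaviest outweighs either other by 0.2 kg or more. Starts upright in the left well, underside 10 mm up.
- tin_b: Round green tin, steel lid; body and lid 62 mm across; 115 mm tall with the lid home, the lid's skirt being the top 12 mm (grip the body below, e.g. at 80 mm). Origin: centre of the underside; z up; x points to the side where its lid stands up (any yaw). The three look alike, each under 0.7 kg; the heaviest outweighs either other by 0.2 kg or more. Starts upright in the middle well, underside 10 mm up.
- tin_c: Round green tin, steel lid; body and lid 62 mm across; 115 mm tall with the lid home, the lid's skirt being the top 12 mm (grip the body below, e.g. at 80 mm). Origin: centre of the underside; z up; x points to the side where its lid stands up (any yaw). The three look alike, each under 0.7 kg; the heaviest outweighs either other by 0.2 kg or more. Starts upright in the right well, underside 10 mm up.
- lid_a (a joint): Tilt of the lid of the tin with this letter, rad: 0 = level all round; starts at 0.10 to 0.16 (raised side 6 to 10 mm up). It stays on the tin, pivots on the rim at the tin's -x side and stays where it is left; pushing straight down with about 5 N near its raised side, or 8 N in the middle, closes it; it stops dead at 0.
- lid_b (a joint): Tilt of the lid of the tin with this letter, rad: 0 = level all round; starts at 0.10 to 0.16 (raised side 6 to 10 mm up). It stays on the tin, pivots on the rim at the tin's -x side and stays where it is left; pushing straight down with about 5 N near its raised side, or 8 N in the middle, closes it; it stops dead at 0.
- lid_c (a joint): Tilt of the lid of the tin with this letter, rad: 0 = level all round; starts at 0.10 to 0.16 (raised side 6 to 10 mm up). It stays on the tin, pivots on the rim at the tin's -x side and stays where it is left; pushing straight down with about 5 N near its raised side, or 8 N in the middle, closes it; it stops dead at 0.
- high_a (a point): Point on the top face of this tin's lid, 20 mm from the lid's centre towards the raised side: a good spot to press; it is 125 mm above the worktop when the lid is home in the rack.
- high_b (a point): Point on the top face of this tin's lid, 20 mm from the lid's centre towards the raised side: a good spot to press; it is 125 mm above the worktop when the lid is home in the rack.
- high_c (a point): Point on the top face of this tin's lid, 20 mm from the lid's centre towards the raised side: a good spot to press; it is 125 mm above the worktop when the lid is home in the rack.
- rack: Wooden rack, fixed to the worktop: board 115 x 390 x 20 mm with three round wells in a row and a low brass handle (top 43 mm above the worktop, 72 to 78 mm wide) across each end, 184 mm from the middle. Origin: centre of its underside; x across the board, y along the row, z up.
- well_left (a point): Centre of the floor of this well in the rack: round, 66 mm across, 10 mm deep, its floor 10 mm above the worktop; well centres are 125 mm apart. Left/right as seen from the robot.
- well_middle (a point): Centre of the floor of this well in the rack: round, 66 mm across, 10 mm deep, its floor 10 mm above the worktop; well centres are 125 mm apart. Left/right as seen from the robot.
- well_right (a point): Centre of the floor of this well in the rack: round, 66 mm across, 10 mm deep, its floor 10 mm above the worktop; well centres are 125 mm apart. Left/right as seen from the robot.
- mug: White mug, 82 x 112 mm, 94 mm tall. Loose bystander: leave it where it stands. Origin: centre of its underside.
- glass: Clear drinking glass, 84 mm across, 89 mm tall. Loose bystander: leave it where it stands. Origin: centre of its underside.
- jar: Jam jar with a white lid, 72 mm across, 102 mm tall. Loose bystander: leave it where it stands. Origin: centre of its underside.
Not all that is in view belongs to the job. What is shaped like the tin_c but blue is not meant.

How it is judged:
On the way, in this order (a step that is already met when the one before it is completed fails the run):
1. all three lids have been pressed down level (value of joint each of lid_a, lid_b, lid_c below 0.025 rad), for 0.2 s.
2. a lighter tin has been lifted clear while the heaviest stood in the rack (((height (world z) of tin_a above 0.024 m and contact force between the fingers and tin_a above 1 N and contact force between any of tin_b, tin_c and rack above 4.2 N) or (height (world z) of tin_b above 0.024 m and contact force between the fingers and tin_b above 1 N and contact force between any of tin_a, tin_c and rack above 4.2 N) or (height (world z) of tin_c above 0.024 m and contact force between the fingers and tin_c above 1 N and contact force between any of tin_a, tin_b and rack above 4.2 N))), for 0.2 s.
3. the heaviest tin is held up, with the lighter two back in the rack (((height (world z) of tin_a above 0.11 m and angle between tin_a's own z axis and vertical below 0.2 rad and contact force between the fingers and tin_a above 1 N and linear speed of tin_a below 0.05 m/s and contact force between tin_a and rack below 0.2 N and contact force between each of tin_a, the fingers and tin_b below 0.2 N and contact force between each of tin_a, the fingers and tin_c below 0.2 N and (horizontal distance between tin_b and well_left below 0.006 m or horizontal distance between tin_b and well_middle below 0.006 m or horizontal distance between tin_b and well_right below 0.006 m) and height (world z) of each of tin_b, tin_c below 0.0135 m and angle between each of tin_b, tin_c's own z axis and vertical below 0.06 rad and linear speed of each of tin_b, tin_c below 0.03 m/s and contact force between tin_b and rack between 1 and 4 N and (horizontal distance between tin_c and well_left below 0.006 m or horizontal distance between tin_c and well_middle below 0.006 m or horizontal distance between tin_c and well_right below 0.006 m) and contact force between tin_c and rack between 1 and 4 N) or (height (world z) of tin_b above 0.11 m and angle between tin_b's own z axis and vertical below 0.2 rad and contact force between the fingers and tin_b above 1 N and linear speed of tin_b below 0.05 m/s and contact force between tin_b and rack below 0.2 N and contact force between each of tin_b, the fingers and tin_a below 0.2 N and contact force between each of tin_b, the fingers and tin_c below 0.2 N and (horizontal distance between tin_a and well_left below 0.006 m or horizontal distance between tin_a and well_middle below 0.006 m or horizontal distance between tin_a and well_right below 0.006 m) and height (world z) of each of tin_a, tin_c below 0.0135 m and angle between each of tin_a, tin_c's own z axis and vertical below 0.06 rad and linear speed of each of tin_a, tin_c below 0.03 m/s and contact force between tin_a and rack between 1 and 4 N and (horizontal distance between tin_c and well_left below 0.006 m or horizontal distance between tin_c and well_middle below 0.006 m or horizontal distance between tin_c and well_right below 0.006 m) and contact force between tin_c and rack between 1 and 4 N) or (height (world z) of tin_c above 0.11 m and angle between tin_c's own z axis and vertical below 0.2 rad and contact force between the fingers and tin_c above 1 N and linear speed of tin_c below 0.05 m/s and contact force between tin_c and rack below 0.2 N and contact force between each of tin_c, the fingers and tin_a below 0.2 N and contact force between each of tin_c, the fingers and tin_b below 0.2 N and (horizontal distance between tin_a and well_left below 0.006 m or horizontal distance between tin_a and well_middle below 0.006 m or horizontal distance between tin_a and well_right below 0.006 m) and height (world z) of each of tin_a, tin_b below 0.0135 m and angle between each of tin_a, tin_b's own z axis and vertical below 0.06 rad and linear speed of each of tin_a, tin_b below 0.03 m/s and contact force between tin_a and rack between 1 and 4 N and (horizontal distance between tin_b and well_left below 0.006 m or horizontal distance between tin_b and well_middle below 0.006 m or horizontal distance between tin_b and well_right below 0.006 m) and contact force between tin_b and rack between 1 and 4 N))), for 0.2 s.
At the end, for the whole second after the job is handed in: Heaviest tin gripped (over 1 N), upright (0.2 rad), at rest, underside 90 mm or more above the rack's top, touching no rack or tin; the other two let go, upright (0.06 rad) on well floors, within 6 mm of a well's centre; all lids level (tilt under 0.025 rad) (all of step 1 and ((height (world z) of tin_a above 0.11 m and angle between tin_a's own z axis and vertical below 0.2 rad and contact force between the fingers and tin_a above 1 N and linear speed of tin_a below 0.05 m/s and contact force between tin_a and rack below 0.2 N and contact force between each of tin_a, the fingers and tin_b below 0.2 N and contact force between each of tin_a, the fingers and tin_c below 0.2 N and (horizontal distance between tin_b and well_left below 0.006 m or horizontal distance between tin_b and well_middle below 0.006 m or horizontal distance between tin_b and well_right below 0.006 m) and height (world z) of each of tin_b, tin_c below 0.0135 m and angle between each of tin_b, tin_c's own z axis and vertical below 0.06 rad and linear speed of each of tin_b, tin_c below 0.03 m/s and contact force between tin_b and rack between 1 and 4 N and (horizontal distance between tin_c and well_left below 0.006 m or horizontal distance between tin_c and well_middle below 0.006 m or horizontal distance between tin_c and well_right below 0.006 m) and contact force between tin_c and rack between 1 and 4 N) or (height (world z) of tin_b above 0.11 m and angle between tin_b's own z axis and vertical below 0.2 rad and contact force between the fingers and tin_b above 1 N and linear speed of tin_b below 0.05 m/s and contact force between tin_b and rack below 0.2 N and contact force between each of tin_b, the fingers and tin_a below 0.2 N and contact force between each of tin_b, the fingers and tin_c below 0.2 N and (horizontal distance between tin_a and well_left below 0.006 m or horizontal distance between tin_a and well_middle below 0.006 m or horizontal distance between tin_a and well_right below 0.006 m) and height (world z) of each of tin_a, tin_c below 0.0135 m and angle between each of tin_a, tin_c's own z axis and vertical below 0.06 rad and linear speed of each of tin_a, tin_c below 0.03 m/s and contact force between tin_a and rack between 1 and 4 N and (horizontal distance between tin_c and well_left below 0.006 m or horizontal distance between tin_c and well_middle below 0.006 m or horizontal distance between tin_c and well_right below 0.006 m) and contact force between tin_c and rack between 1 and 4 N) or (height (world z) of tin_c above 0.11 m and angle between tin_c's own z axis and vertical below 0.2 rad and contact force between the fingers and tin_c above 1 N and linear speed of tin_c below 0.05 m/s and contact force between tin_c and rack below 0.2 N and contact force between each of tin_c, the fingers and tin_a below 0.2 N and contact force between each of tin_c, the fingers and tin_b below 0.2 N and (horizontal distance between tin_a and well_left below 0.006 m or horizontal distance between tin_a and well_middle below 0.006 m or horizontal distance between tin_a and well_right below 0.006 m) and height (world z) of each of tin_a, tin_b below 0.0135 m and angle between each of tin_a, tin_b's own z axis and vertical below 0.06 rad and linear speed of each of tin_a, tin_b below 0.03 m/s and contact force between tin_a and rack between 1 and 4 N and (horizontal distance between tin_b and well_left below 0.006 m or horizontal distance between tin_b and well_middle below 0.006 m or horizontal distance between tin_b and well_right below 0.006 m) and contact force between tin_b and rack between 1 and 4 N))); the arm keeps its last pose, push and grip.
It fails at once if a tin is lifted out of its well while its own lid still stands up ((height (world z) of tin_a above 0.022 m and value of joint lid_a above 0.035 rad) or (height (world z) of tin_b above 0.022 m and value of joint lid_b above 0.035 rad) or (height (world z) of tin_c above 0.022 m and value of joint lid_c above 0.035 rad)).
It fails at once if a tin is tipped over (angle between any of tin_a, tin_b, tin_c's own z axis and vertical above 0.6 rad).
It fails at once if the mug, the glass or the jam jar is pushed from its place by more than 25 mm (distance of any of mug, glass, jar from where it was at the start of the episode above 0.025 m).
It also fails if it takes over 72 s, if anything falls off the work surface, if the arm or the gripper's body presses on something with over 40 N, if the wrist force passes 120 N, or if a joint passes its speed limit or range.

## Working session

There is one attempt and no reset: what is moved stays moved. The work goes in short steps, Python scripts to look and compute and a tool call to move; the robot and the scene stay as the last step left them, time stands still between calls to the robot, and variables do not carry over. Pictures are saved under pics/ and viewed, at most 10 in all, crops included, and the job is handed in when it is done.

Besides the shell and the picture viewer there is one more tool, called as a command line: name --argument value ..., lists and objects as JSON in quotes. move_arm: Moves the arm, as the interface text tells. Its arguments: {"type":"object","properties":{"moves":{"type":"array","items":{"type":"array"}}},"required":["moves"]}

```bash
mkdir -p pics; cat > h.py <<'E'
import numpy as np, cv2
from bench import env
def ray(c,px):
    V=np.array(c["view"]);R=V[:3,:3];t=V[:3,3]
    d=R.T@np.array([(px[0]-c["cx"])/c["fx"],(px[1]-c["cy"])/c["fy"],1.]);return -R.T@t,d
def atz(c,px,z):
    o,d=ray(c,px);return (o+d*(z-o[2])/d[2]).round(4)
E
python3 - <<'E'
from h import *
s=env.observe();print(s['ee_pos'],np.array(s['eef_rot']).round(3).tolist(),s['ft_force'],s['grip_width'])
Z={'tin_a':.01,'high_a':.13,'rack':0,'well_left':.01,'mug':0,'glass':0,'jar':0,'well_middle':.01,'well_right':.01}
ims=[]
for n in ['top','side']:
    c=env.camera(n);ims.append(c['image']);cv2.imwrite(f'pics/{n}0.png',c['image'])
    for k,z in Z.items():
        for r in env.landmark_of(c,k)[:5]: print(n,k,np.round(r['location']),round(r['conf'],2),atz(c,r['location'],z))
E
```

```text
[0.27709344 0.58729859 0.23786259] [[-0.904, 0.427, -0.001], [0.427, 0.904, -0.002], [-0.0, -0.002, -1.0]] [ 0.2833187  -0.94615564 -0.47311683] 0.0884950441843348
top tin_a [336. 270.] 0.89 [ 0.5798 -0.0942  0.01  ]
top tin_a [370. 291.] 0.78 [ 0.55   -0.2244  0.01  ]
top tin_a [303. 250.] 0.75 [0.6107 0.0342 0.01  ]
top tin_a [380. 248.] 0.56 [ 0.7207 -0.2003  0.01  ]
top tin_a [418. 331.] 0.33 [ 0.4744 -0.4015  0.01  ]
top high_a [371. 261.] 0.82 [ 0.5793 -0.2034  0.13  ]
top high_a [386. 221.] 0.64 [ 0.7465 -0.1971  0.13  ]
top high_a [306. 231.] 0.63 [0.6055 0.0231 0.13  ]
top high_a [344. 257.] 0.52 [ 0.5616 -0.1222  0.13  ]
top rack [340. 269.] 0.66 [ 0.5976 -0.1045  0.    ]
top rack [324. 210.] 0.56 [ 0.8089  0.0361 -0.    ]
top well_left [305. 252.] 0.82 [0.6086 0.0258 0.01  ]
top mug [184. 258.] 0.63 [0.4337 0.3879 0.    ]
top glass [418. 331.] 0.9 [ 0.4795 -0.4021  0.    ]
top jar [324. 214.] 0.67 [0.7881 0.0297 0.    ]
top well_middle [337. 269.] 0.59 [ 0.5873 -0.097   0.01  ]
top well_middle [370. 285.] 0.3 [ 0.5709 -0.2158  0.01  ]
top well_right [372. 285.] 0.71 [ 0.57
[... 292 characters left out ...]
gh_a [319. 253.] 0.8 [ 0.5727 -0.1011  0.13  ]
side high_a [344. 277.] 0.68 [ 0.5712 -0.2063  0.13  ]
side high_a [401. 252.] 0.68 [ 0.7423 -0.2079  0.13  ]
side rack [319. 290.] 0.68 [ 0.5775 -0.0968 -0.    ]
side well_left [297. 258.] 0.8 [0.5933 0.0342 0.01  ]
side mug [195. 217.] 0.9 [0.4437 0.3793 0.    ]
side glass [361. 391.] 0.61 [ 0.4785 -0.4029  0.    ]
side jar [355. 234.] 0.62 [0.8046 0.0453 0.    ]
side jar [345. 275.] 0.6 [ 0.6691 -0.0853  0.    ]
side well_middle [319. 287.] 0.94 [ 0.5779 -0.095   0.01  ]
side well_middle [302. 256.] 0.18 [0.6112 0.034  0.01  ]
side well_right [345. 273.] 0.73 [ 0.6662 -0.0892  0.01  ]
side well_right [343. 319.] 0.56 [ 0.5626 -0.2203  0.01  ]
```

```bash
python3 - <<'E'
from h import *
a=cv2.imread('pics/top0.png')[180:360,240:460];b=cv2.imread('pics/side0.png')[190:370,230:450]
cv2.imwrite('pics/m0.png',np.hstack([cv2.resize(x,None,fx=1.8,fy=1.8*1.0,interpolation=2) for x in(a,b)]))
E
```

```text
(no output)
```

View pics/m0.png

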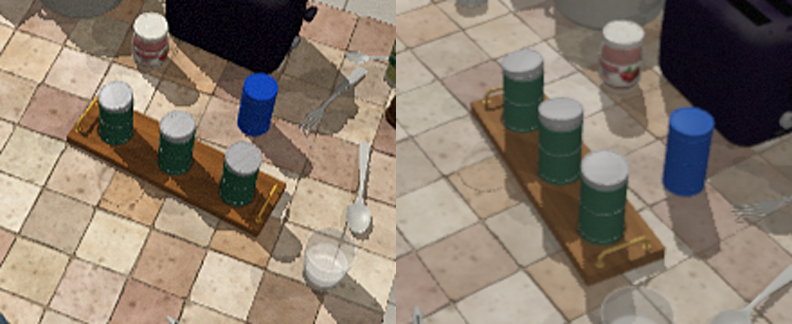

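View pics/top0.png

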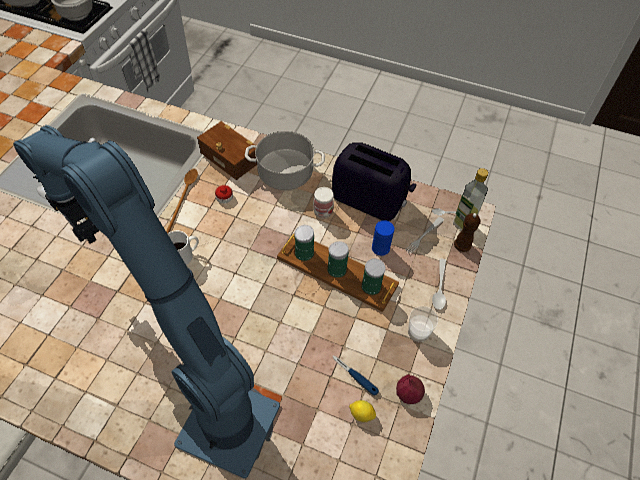

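The top and side views show the three green tins in the rack, at about px (304,243), (339,260) and (373,277) in the top view. The blue look-alike is at (383,238), the jar at (324,200), the glass at (421,326) and the mug at (178,247). Next I move above the left tin with the gripper shut.

move_arm --moves '[[[-27, -18, 0], 0.12, 0], [[-53, -37, 0], 0.24, 0], [[-80, -55, 0], 0.36, 0], [[-107, -73, 0], 0.48, 0], [[-133, -91, 0], 0.6, 0]]'

```text
time: 1.42
ee_pos: [0.3596, 0.4474, 0.2389]
eef_rot: [[-0.5, 0.866, 0.0], [0.866, 0.5, 0.0], [0.0, 0.0, -1.0]]
ft_force: [0.5, 0.5, 0.6]
grip_width: 0.0568
grasp_force: 0.0
```

move_arm --moves '[[[-32, 0, 0], 0.12, 0], [[-65, 0, 0], 0.24, 0], [[-97, 0, 0], 0.36, 0], [[-129, 0, 0], 0.48, 0], [[-162, 0, 0], 0.6, 0]]'

```text
time: 1.83
ee_pos: [0.4412, 0.3079, 0.239]
eef_rot: [[0.075, 0.997, 0.0], [0.997, -0.075, 0.001], [0.001, 0.0, -1.0]]
ft_force: [1.0, 0.4, -1.1]
grip_width: 0.0237
grasp_force: 0.0
```

move_arm --moves '[[[-27, 18, 0], 0.03, 0], [[-53, 37, 0], 0.06, 0], [[-80, 55, 0], 0.087, 0], [[-107, 73, 0], 0.087, 0], [[-133, 91, 0], 0.087, 0]]'

```text
time: 2.25
ee_pos: [0.5228, 0.1685, 0.239]
eef_rot: [[0.156, 0.988, 0.0], [0.988, -0.156, 0.0], [0.0, 0.0, -1.0]]
ft_force: [-0.2, 0.6, 0.4]
grip_width: 0.0005
grasp_force: 0.0
```

move_arm --moves '[[[-25, 20, 0], 0, 0], [[-50, 41, 0], 0, 0], [[-75, 61, 0], 0, 0], [[-100, 82, 0], 0, 0], [[-125, 102, 0], 0, 0]]'

```text
time: 2.67
ee_pos: [0.6041, 0.0293, 0.2389]
eef_rot: [[0.156, 0.988, 0.0], [0.988, -0.156, 0.0], [0.0, 0.0, -1.0]]
ft_force: [-0.2, 0.1, 0.1]
grip_width: 0.0006
grasp_force: 0.0
```

```bash
python3 - <<'E'
from h import *
c=env.camera('wrist');cv2.imwrite('pics/w1.png',c['image'])
s=env.observe();print(s['time'],s['ee_pos'],np.array(s['eef_rot']).round(3).tolist(),s['ft_force'],s['grip_width'])
print(np.array(c['view']).round(3).tolist())
for k,z in {'tin_a':.01,'high_a':.13,'rack':0,'well_left':.01,'well_middle':.01,'well_right':.01}.items():
    for r in env.landmark_of(c,k)[:5]: print(k,np.round(r['location']),round(r['conf'],2),atz(c,r['location'],z))
E
```

```text
2.7167 [0.60650487 0.02136231 0.23937813] [[0.164, 0.987, 0.003], [0.987, -0.164, -0.005], [-0.004, 0.004, -1.0]] [ 2.29872839 -4.63991018  0.49611458] 0.0005154953388336918
[[0.988, -0.157, 0.001, -0.592], [-0.151, -0.951, 0.269, 0.082], [-0.042, -0.266, -0.963, 0.422], [0.0, 0.0, 0.0, 1.0]]
tin_a [319. 200.] 0.92 [0.5982 0.0273 0.01  ]
tin_a [324. 415.] 0.64 [ 0.564  -0.2191  0.01  ]
tin_a [324. 316.] 0.61 [ 0.5831 -0.0956  0.01  ]
high_a [340. 253.] 0.71 [0.6116 0.011  0.13  ]
high_a [318. 410.] 0.71 [ 0.5761 -0.1127  0.13  ]
high_a [531. 452.] 0.68 [ 0.7384 -0.1789  0.13  ]
well_middle [340. 254.] 0.67 [ 0.61  -0.031  0.01 ]
well_middle [322. 318.] 0.16 [ 0.5807 -0.0986  0.01  ]
well_right [336. 254.] 0.21 [ 0.6065 -0.0302  0.01  ]
```

View pics/w1.png

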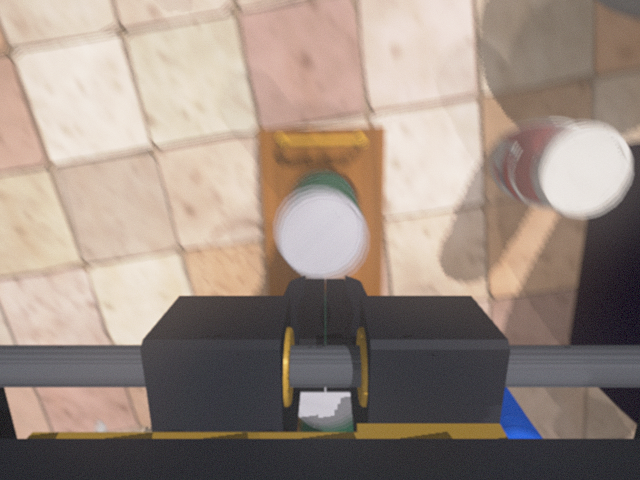

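The left tin's lid is at about px (322,232) and the rack edges are at columns 262 and 384. The arm had not settled when the picture was taken, so I'll let it settle and then measure the lid circle.

move_arm --moves '[[[0, 0, 20], 0, 0], [[0, 0, 40], 0, 0], [[0, 0, 40], 0, 0], [[0, 0, 40], 0, 0], [[0, 0, 40], 0, 0]]'

```text
time: 3.43
ee_pos: [0.6037, 0.0313, 0.1997]
eef_rot: [[0.155, 0.988, 0.001], [0.988, -0.155, 0.0], [0.0, 0.001, -1.0]]
ft_force: [-0.4, 0.1, 0.6]
grip_width: 0.0003
grasp_force: 0.0
```

```bash
cat >> h.py <<'E'
def bodymask(im):
    h=cv2.cvtColor(im,cv2.COLOR_BGR2HSV);return h
def shot(name,cam='wrist'):
    c=env.camera(cam);cv2.imwrite(f'pics/{name}.png',c['image']);s=env.observe()
    print(round(s['time'],2),np.round(s['ee_pos'],4),np.array(s['eef_rot'])[:,1].round(4),np.round(s['ft_force'],1),s['grip_width']);return c
def lids(c,z=.13,rmin=40,rmax=75):
    g=cv2.medianBlur(cv2.cvtColor(c['image'],cv2.COLOR_BGR2GRAY),5)
    r=cv2.HoughCircles(g,cv2.HOUGH_GRADIENT_ALT,1.5,40,param1=150,param2=.7,minRadius=rmin,maxRadius=rmax)
    for x in ([] if r is None else r[0][:6]): print('circ',x.round(1),atz(c,x[:2],z))
E
python3 - <<'E'
from h import *
c=shot('w2');lids(c)
for k,z in {'tin_a':.01,'high_a':.13}.items():
    for r in env.landmark_of(c,k)[:4]: print(k,np.round(r['location']),round(r['conf'],2),atz(c,r['location'],z))
E
```

```text
3.48 [0.6041 0.0311 0.2   ] [ 0.9878 -0.1556  0.0017] [0.  0.9 0.7] 0.0003635065737371665
circ [313.5 247.5  51.6] [0.5974 0.0322 0.13  ]
circ [438.  360.   69.2] [ 0.6624 -0.0531  0.13  ]
tin_a [324. 210.] 0.94 [0.6027 0.0266 0.01  ]
tin_a [323. 337.] 0.79 [ 0.582  -0.0955  0.01  ]
high_a [339. 277.] 0.96 [0.6095 0.0118 0.13  ]
```

View pics/w2.png

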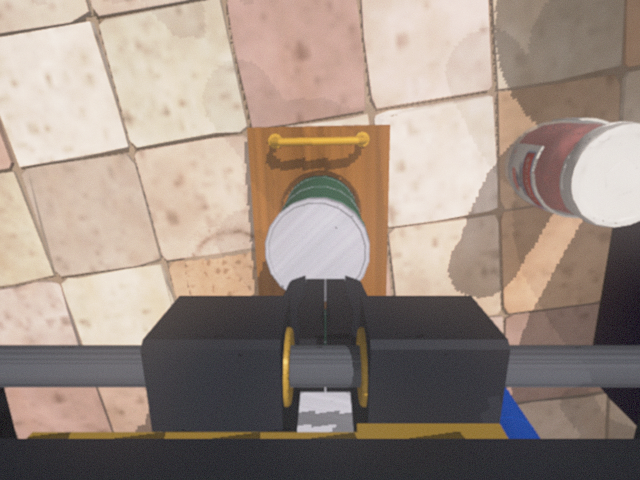

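move_arm --moves '[[[-8, 0, 30], 0, 0], [[-8, 0, 55], 0, 0], [[-8, 0, 65], 0, 0], [[-8, 0, 72], 0, 0], [[-8, 0, 75], 0, 0]]'

```text
time: 4.0
ee_pos: [0.6034, 0.0212, 0.1252]
eef_rot: [[0.157, 0.988, 0.002], [0.988, -0.157, -0.002], [-0.001, 0.002, -1.0]]
ft_force: [-4.9, -5.1, 24.3]
grip_width: 0.0005
grasp_force: 11.8
```

move_arm --moves '[[[0, 0, 1], 0, 0], [[0, 0, 1], 0, 0], [[0, 0, 2], 0, 0], [[0, 0, 2], 0, 0], [[0, 0, 2], 0, 0]]'

```text
time: 4.42
ee_pos: [0.6043, 0.0214, 0.1255]
eef_rot: [[0.157, 0.988, 0.004], [0.988, -0.157, -0.0], [0.0, 0.004, -1.0]]
ft_force: [-4.5, -1.8, 17.7]
grip_width: 0.0008
grasp_force: 8.9
```

move_arm --moves '[[[0, 0, -30], 0, 0], [[-20, 0, -40], 0, 0], [[-55, -2, -40], 0, 0], [[-92, -4, -40], 0, 0], [[-126, -5, -40], 0, 0]]'

```text
time: 4.83
ee_pos: [0.578, -0.1023, 0.1635]
eef_rot: [[0.155, 0.988, 0.003], [0.988, -0.155, -0.0], [0.0, 0.003, -1.0]]
ft_force: [-0.9, -0.5, -0.8]
grip_width: 0.0006
grasp_force: 0.0
```

move_arm --moves '[[[0, 0, 0], 0, 0], [[0, 0, 15], 0, 0], [[0, 0, 30], 0, 0], [[0, 0, 38], 0, 0], [[0, 0, 40], 0, 0]]'

```text
time: 5.25
ee_pos: [0.5793, -0.1037, 0.1247]
eef_rot: [[0.158, 0.987, 0.004], [0.987, -0.158, -0.003], [-0.002, 0.004, -1.0]]
ft_force: [-8.4, -2.6, 32.8]
grip_width: 0.0003
grasp_force: 16.0
```

move_arm --moves '[[[0, 0, 0], 0, 0], [[0, 0, 0], 0, 0], [[0, 0, 0], 0, 0], [[0, 0, 0], 0, 0], [[0, 0, 0], 0, 0]]'

```text
time: 5.67
ee_pos: [0.5792, -0.103, 0.1251]
eef_rot: [[0.158, 0.988, 0.004], [0.988, -0.158, -0.002], [-0.001, 0.004, -1.0]]
ft_force: [-4.4, -3.5, 17.7]
grip_width: 0.0007
grasp_force: 9.3
```

move_arm --moves '[[[0, 0, -30], 0, 0], [[-20, 1, -40], 0, 0], [[-50, 3, -40], 0, 0], [[-82, 5, -40], 0, 0], [[-112, 7, -40], 0, 0]]'

```text
time: 6.08
ee_pos: [0.5677, -0.2135, 0.1631]
eef_rot: [[0.155, 0.988, 0.002], [0.988, -0.155, -0.0], [0.0, 0.002, -1.0]]
ft_force: [0.9, -0.9, -0.6]
grip_width: 0.0009
grasp_force: 0.0
```

move_arm --moves '[[[0, 0, 0], 0, 0], [[0, 0, 15], 0, 0], [[0, 0, 30], 0, 0], [[0, 0, 38], 0, 0], [[0, 0, 40], 0, 0]]'

```text
time: 6.5
ee_pos: [0.5697, -0.212, 0.1247]
eef_rot: [[0.155, 0.988, 0.004], [0.988, -0.155, 0.001], [0.001, 0.004, -1.0]]
ft_force: [-5.5, 6.5, 31.6]
grip_width: 0.0005
grasp_force: 15.6
```

move_arm --moves '[[[0, 0, 0], 0, 0], [[0, 0, 0], 0, 0], [[0, 0, 0], 0, 0], [[0, 0, 0], 0, 0], [[0, 0, 0], 0, 0]]'

```text
time: 6.92
ee_pos: [0.5693, -0.2118, 0.1249]
eef_rot: [[0.155, 0.988, 0.004], [0.988, -0.155, 0.001], [0.001, 0.004, -1.0]]
ft_force: [-3.1, 4.6, 18.0]
grip_width: 0.0007
grasp_force: 9.3
```

move_arm --moves '[[[0, 0, -35], 0, 0], [[0, 0, -70], 0, 30], [[0, 0, -100], 0, 60], [[0, 0, -100], 0, 100], [[0, 0, -100], 0, 100]]'

```text
time: 7.33
ee_pos: [0.5684, -0.2126, 0.224]
eef_rot: [[0.156, 0.988, 0.004], [0.988, -0.156, -0.001], [-0.0, 0.004, -1.0]]
ft_force: [0.2, -0.5, -0.1]
grip_width: 0.0253
grasp_force: 0.0
```

```bash
python3 - <<'E'
from h import *
c=shot('w3');lids(c,.125)
for k,z in {'tin_a':.01,'high_a':.125,'well_right':.01}.items():
    for r in env.landmark_of(c,k)[:4]: print(k,np.round(r['location']),round(r['conf'],2),atz(c,r['location'],z))
t=cv2.imread('pics/w3.png')
s=env.camera('side')['image'][190:370,230:450]
cv2.imwrite('pics/m3.png',np.vstack([cv2.resize(t,(450,338)),cv2.resize(s,(450,255),interpolation=2)]))
E
```

```text
7.38 [ 0.5673 -0.2121  0.2222] [ 0.9878 -0.1556  0.001 ] [ 0.4 -0.5 -0.5] 0.02876155939852841
circ [321.  240.   45.2] [ 0.5657 -0.2167  0.125 ]
circ [315.   31.5  52.9] [ 0.5819 -0.0944  0.125 ]
circ [564.  165.   44.4] [ 0.7221 -0.1925  0.125 ]
tin_a [490. 155.] 0.97 [ 0.7235 -0.1959  0.01  ]
tin_a [318.  66.] 0.84 [ 0.5816 -0.098   0.01  ]
tin_a [322. 207.] 0.8 [ 0.5661 -0.219   0.01  ]
tin_a [333. 213.] 0.47 [ 0.5752 -0.2261  0.01  ]
high_a [594. 161.] 0.9 [ 0.7402 -0.1927  0.125 ]
high_a [334. 212.] 0.64 [ 0.5769 -0.1998  0.125 ]
high_a [309.  68.] 0.58 [ 0.5751 -0.1131  0.125 ]
```

View pics/m3.png

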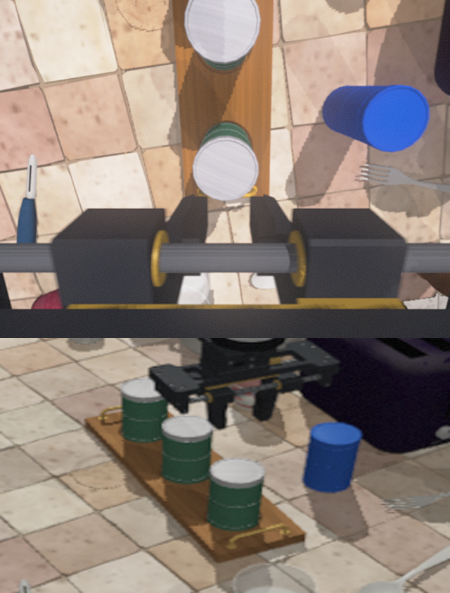

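All three lids now look level. The right tin's lid is at wrist px (321,240), the middle one at (315,31), and the blue look-alike stands apart. I grasp the right tin first.

move_arm --moves '[[[-7, -2, 10], 0, 100], [[-7, -2, 30], 0, 100], [[-7, -2, 50], 0, 100], [[-7, -2, 70], 0, 100], [[-7, -2, 70], 0, 100]]'

```text
time: 8.0
ee_pos: [0.5605, -0.2186, 0.1469]
eef_rot: [[0.157, 0.988, -0.008], [0.988, -0.157, 0.002], [0.001, -0.008, -1.0]]
ft_force: [-1.2, -0.2, -0.4]
grip_width: 0.0784
grasp_force: 0.0
```

move_arm --moves '[[[0, 0, 0], 0, 100], [[0, 0, 0], 0, 100], [[0, 0, 0], 0, 100], [[0, 0, 0], 0, 100], [[0, 0, 0], 0, 100]]'

```text
time: 8.42
ee_pos: [0.5644, -0.2195, 0.1527]
eef_rot: [[0.156, 0.988, 0.002], [0.988, -0.156, -0.0], [-0.0, 0.002, -1.0]]
ft_force: [-1.2, 0.5, -0.2]
grip_width: 0.0883
grasp_force: 0.0
```

move_arm --moves '[[[0, 0, 20], 0, 100], [[0, 0, 45], 0, 100], [[0, 0, 68], 0, 100], [[0, 0, 82], 0, 100], [[0, 0, 82], 0, 100]]'

```text
time: 8.83
ee_pos: [0.5621, -0.2184, 0.0673]
eef_rot: [[0.156, 0.988, -0.004], [0.988, -0.156, 0.001], [0.001, -0.004, -1.0]]
ft_force: [-0.3, -0.3, -1.0]
grip_width: 0.0881
grasp_force: 0.0
```

move_arm --moves '[[[0, 0, 0], 0, 100], [[0, 0, 0], 0, 60], [[0, 0, 0], 0, 60], [[0, 0, 0], 0, 60], [[0, 0, 0], 0, 60]]'

```text
time: 9.25
ee_pos: [0.5645, -0.2195, 0.0707]
eef_rot: [[0.156, 0.988, 0.002], [0.988, -0.156, -0.0], [-0.0, 0.002, -1.0]]
ft_force: [3.8, -1.0, 2.7]
grip_width: 0.0633
grasp_force: 2.7
```

move_arm --moves '[[[0, 0, 0], 0, 60], [[0, 0, 0], 0, 60], [[0, 0, 0], 0, 60], [[0, 0, 0], 0, 60], [[0, 0, 0], 0, 60]]'

```text
time: 9.67
ee_pos: [0.565, -0.2196, 0.0707]
eef_rot: [[0.156, 0.988, 0.002], [0.988, -0.156, -0.001], [-0.0, 0.002, -1.0]]
ft_force: [1.1, 0.1, 5.5]
grip_width: 0.0618
grasp_force: 30.0
```

move_arm --moves '[[[0, 0, -5], 0, 40], [[0, 0, -15], 0, 40], [[0, 0, -25], 0, 40], [[0, 0, -32], 0, 40], [[0, 0, -35], 0, 40]]'

```text
time: 10.08
ee_pos: [0.5638, -0.2194, 0.106]
eef_rot: [[0.157, 0.988, 0.0], [0.988, -0.157, -0.0], [-0.0, 0.0, -1.0]]
ft_force: [-0.7, -1.0, -6.5]
grip_width: 0.0621
grasp_force: 30.0
```

move_arm --moves '[[[0, 0, 0], 0, 40], [[0, 0, 0], 0, 40], [[0, 0, 0], 0, 40], [[0, 0, 0], 0, 40], [[0, 0, 0], 0, 40]]'

```text
time: 10.5
ee_pos: [0.5635, -0.2192, 0.1043]
eef_rot: [[0.156, 0.988, -0.001], [0.988, -0.156, 0.0], [0.0, -0.001, -1.0]]
ft_force: [-0.4, 0.4, -5.8]
grip_width: 0.062
grasp_force: 30.0
```

move_arm --moves '[[[0, 0, 0], 0, 40], [[0, 0, 0], 0, 40], [[0, 0, 0], 0, 40], [[0, 0, 0], 0, 40], [[0, 0, 0], 0, 40]]'

```text
time: 10.92
ee_pos: [0.5638, -0.2193, 0.1047]
eef_rot: [[0.156, 0.988, -0.0], [0.988, -0.156, -0.0], [-0.0, -0.0, -1.0]]
ft_force: [-0.3, -0.1, -5.8]
grip_width: 0.0617
grasp_force: 30.0
```

The right tin weighs about 5.8 N. I lower it back and weigh the others.

move_arm --moves '[[[0, 0, 10], 0, 40], [[0, 0, 20], 0, 40], [[0, 0, 28], 0, 40], [[0, 0, 33], 0, 40], [[0, 0, 35], 0, 40]]'

```text
time: 11.33
ee_pos: [0.5638, -0.2194, 0.0704]
eef_rot: [[0.156, 0.988, -0.001], [0.988, -0.156, 0.001], [0.001, -0.001, -1.0]]
ft_force: [-9.6, 4.3, 29.2]
grip_width: 0.0615
grasp_force: 30.0
```

move_arm --moves '[[[0, 0, 0], 0, 40], [[0, 0, 0], 0, 40], [[0, 0, 0], 0, 40], [[0, 0, 0], 0, 60], [[0, 0, 0], 0, 80]]'

```text
time: 11.75
ee_pos: [0.5642, -0.2195, 0.0703]
eef_rot: [[0.157, 0.988, 0.001], [0.988, -0.157, -0.0], [0.0, 0.001, -1.0]]
ft_force: [1.5, -0.2, -0.3]
grip_width: 0.0666
grasp_force: 0.0
```

move_arm --moves '[[[0, 0, 0], 0, 100], [[0, 0, 0], 0, 100], [[0, 0, 0], 0, 100], [[0, 0, 0], 0, 100], [[0, 0, 0], 0, 100]]'

```text
time: 12.17
ee_pos: [0.5639, -0.2193, 0.0696]
eef_rot: [[0.156, 0.988, 0.0], [0.988, -0.156, -0.0], [-0.0, 0.0, -1.0]]
ft_force: [0.2, 0.5, 0.4]
grip_width: 0.0879
grasp_force: 0.0
```

move_arm --moves '[[[0, 0, -25], 0, 100], [[0, 0, -60], 0, 100], [[0, 0, -85], 0, 100], [[30, 0, -85], 0, 100], [[60, 0, -85], 0, 100]]'

```text
time: 12.58
ee_pos: [0.5741, -0.162, 0.1569]
eef_rot: [[0.161, 0.987, 0.004], [0.987, -0.161, -0.002], [-0.001, 0.004, -1.0]]
ft_force: [0.2, 0.6, -0.9]
grip_width: 0.088
grasp_force: 0.0
```

move_arm --moves '[[[30, -1, 0], 0, 100], [[55, -1, 0], 0, 100], [[65, -1, 0], 0, 100], [[65, -1, 0], 0, 100], [[65, -1, 0], 0, 100]]'

```text
time: 13.0
ee_pos: [0.5823, -0.0968, 0.1548]
eef_rot: [[0.156, 0.988, 0.0], [0.988, -0.156, -0.001], [-0.001, 0.0, -1.0]]
ft_force: [0.1, -1.3, -1.3]
grip_width: 0.0884
grasp_force: 0.0
```

move_arm --moves '[[[0, 0, 20], 0, 100], [[0, 0, 45], 0, 100], [[0, 0, 70], 0, 100], [[0, 0, 85], 0, 100], [[0, 0, 85], 0, 100]]'

```text
time: 13.42
ee_pos: [0.5795, -0.0984, 0.0667]
eef_rot: [[0.16, 0.987, -0.006], [0.987, -0.16, -0.001], [-0.002, -0.005, -1.0]]
ft_force: [-1.1, 0.5, -0.3]
grip_width: 0.0879
grasp_force: 0.0
```

move_arm --moves '[[[0, 0, 0], 0, 100], [[0, 0, 0], 0, 60], [[0, 0, 0], 0, 60], [[0, 0, 0], 0, 60], [[0, 0, 0], 0, 60]]'

```text
time: 13.83
ee_pos: [0.583, -0.0959, 0.0707]
eef_rot: [[0.156, 0.988, 0.002], [0.988, -0.156, -0.0], [0.0, 0.002, -1.0]]
ft_force: [-0.1, 0.2, -0.4]
grip_width: 0.0638
grasp_force: 0.0
```

move_arm --moves '[[[0, 0, 0], 0, 60], [[0, 0, 0], 0, 60], [[0, 0, 0], 0, 60], [[0, 0, 0], 0, 60], [[0, 0, 0], 0, 60]]'

```text
time: 14.25
ee_pos: [0.5828, -0.0958, 0.0705]
eef_rot: [[0.156, 0.988, 0.001], [0.988, -0.156, 0.0], [0.0, 0.001, -1.0]]
ft_force: [-2.3, 0.0, 5.5]
grip_width: 0.0613
grasp_force: 30.0
```

move_arm --moves '[[[0, 0, -5], 0, 40], [[0, 0, -15], 0, 40], [[0, 0, -25], 0, 40], [[0, 0, -32], 0, 40], [[0, 0, -35], 0, 40]]'

```text
time: 14.67
ee_pos: [0.5832, -0.0958, 0.1064]
eef_rot: [[0.156, 0.988, 0.002], [0.988, -0.156, -0.0], [0.0, 0.002, -1.0]]
ft_force: [0.6, -1.1, -2.6]
grip_width: 0.0614
grasp_force: 30.0
```

move_arm --moves '[[[0, 0, 0], 0, 40], [[0, 0, 0], 0, 40], [[0, 0, 0], 0, 40], [[0, 0, 0], 0, 40], [[0, 0, 0], 0, 40]]'

```text
time: 15.08
ee_pos: [0.5821, -0.0956, 0.1043]
eef_rot: [[0.156, 0.988, -0.001], [0.988, -0.156, 0.0], [-0.0, -0.001, -1.0]]
ft_force: [0.2, 0.4, -2.8]
grip_width: 0.0615
grasp_force: 30.0
```

move_arm --moves '[[[0, 0, 0], 0, 40], [[0, 0, 0], 0, 40], [[0, 0, 0], 0, 40], [[0, 0, 0], 0, 40], [[0, 0, 0], 0, 40]]'

```text
time: 15.5
ee_pos: [0.5824, -0.0957, 0.1047]
eef_rot: [[0.156, 0.988, -0.0], [0.988, -0.156, -0.0], [-0.0, -0.0, -1.0]]
ft_force: [0.1, -0.4, -3.0]
grip_width: 0.0618
grasp_force: 30.0
```

The middle tin weighs about 2.9 N, clearly lighter than the right one. I put it back and weigh the left.

move_arm --moves '[[[0, 0, 10], 0, 40], [[0, 0, 20], 0, 40], [[0, 0, 28], 0, 40], [[0, 0, 33], 0, 40], [[0, 0, 35], 0, 40]]'

```text
time: 15.92
ee_pos: [0.581, -0.0954, 0.07]
eef_rot: [[0.157, 0.988, -0.004], [0.988, -0.157, 0.002], [0.001, -0.004, -1.0]]
ft_force: [-13.6, 2.4, 35.2]
grip_width: 0.0613
grasp_force: 30.0
```

move_arm --moves '[[[0, 0, 0], 0, 40], [[0, 0, 0], 0, 40], [[0, 0, 0], 0, 40], [[0, 0, 0], 0, 60], [[0, 0, 0], 0, 80]]'

```text
time: 16.33
ee_pos: [0.582, -0.0957, 0.0698]
eef_rot: [[0.157, 0.988, -0.001], [0.988, -0.157, 0.0], [0.0, -0.001, -1.0]]
ft_force: [-0.6, 0.6, 0.2]
grip_width: 0.0658
grasp_force: 0.0
```

move_arm --moves '[[[0, 0, 0], 0, 100], [[0, 0, 0], 0, 100], [[0, 0, 0], 0, 100], [[0, 0, 0], 0, 100], [[0, 0, 0], 0, 100]]'

```text
time: 16.75
ee_pos: [0.5824, -0.0957, 0.0696]
eef_rot: [[0.156, 0.988, 0.0], [0.988, -0.156, -0.0], [-0.0, 0.0, -1.0]]
ft_force: [-0.3, 0.1, 0.8]
grip_width: 0.0878
grasp_force: 0.0
```

move_arm --moves '[[[0, 0, -25], 0, 100], [[0, 0, -60], 0, 100], [[0, 0, -85], 0, 100], [[0, 0, -100], 0, 100], [[0, 0, -100], 0, 100]]'

```text
time: 17.17
ee_pos: [0.5847, -0.0962, 0.1732]
eef_rot: [[0.157, 0.988, 0.006], [0.988, -0.157, -0.0], [0.001, 0.006, -1.0]]
ft_force: [0.7, -0.2, 0.2]
grip_width: 0.0883
grasp_force: 0.0
```

```bash
python3 - <<'E'
from h import *
c=shot('w4');lids(c,.125)
for k,z in {'tin_a':.01}.items():
    for r in env.landmark_of(c,k)[:4]: print(k,np.round(r['location']),round(r['conf'],2),atz(c,r['location'],z))
E
```

```text
17.22 [ 0.5835 -0.0958  0.1711] [ 0.9877 -0.1562  0.0034] [-0.1 -0.3 -0.1] 0.08823755381202548
circ [319.5 252.   56.6] [ 0.583  -0.0915  0.125 ]
circ [319.5 252.   48.5] [ 0.583  -0.0915  0.125 ]
tin_a [503. 291.] 0.97 [ 0.7258 -0.1895  0.01  ]
tin_a [324. 347.] 0.92 [ 0.5657 -0.2175  0.01  ]
tin_a [318.  40.] 0.91 [0.6005 0.0291 0.01  ]
tin_a [319. 210.] 0.88 [ 0.5815 -0.0943  0.01  ]
```

move_arm --moves '[[[30, 0, 0], 0, 100], [[65, 0, 0], 0, 100], [[100, 0, 10], 0, 100], [[125, 0, 15], 0, 100], [[125, 0, 15], 0, 100]]'

```text
time: 17.68
ee_pos: [0.6006, 0.0358, 0.1513]
eef_rot: [[0.147, 0.989, -0.005], [0.989, -0.147, 0.003], [0.003, -0.005, -1.0]]
ft_force: [-0.0, 0.3, -0.7]
grip_width: 0.0878
grasp_force: 0.0
```

move_arm --moves '[[[0, 0, 0], 0, 100], [[0, 0, 20], 0, 100], [[0, 0, 45], 0, 100], [[0, 0, 70], 0, 100], [[0, 0, 84], 0, 100]]'

```text
time: 18.1
ee_pos: [0.5998, 0.0257, 0.0677]
eef_rot: [[0.158, 0.987, -0.004], [0.987, -0.158, -0.002], [-0.002, -0.004, -1.0]]
ft_force: [-0.5, -1.3, -0.5]
grip_width: 0.0881
grasp_force: 0.0
```

move_arm --moves '[[[0, 0, 0], 0, 100], [[0, 0, 0], 0, 100], [[0, 0, 0], 0, 60], [[0, 0, 0], 0, 60], [[0, 0, 0], 0, 60]]'

```text
time: 18.52
ee_pos: [0.6029, 0.0277, 0.072]
eef_rot: [[0.156, 0.988, 0.002], [0.988, -0.156, 0.0], [0.001, 0.002, -1.0]]
ft_force: [-0.8, -0.3, -0.0]
grip_width: 0.07
grasp_force: 0.0
```

move_arm --moves '[[[0, 0, 0], 0, 60], [[0, 0, 0], 0, 60], [[0, 0, 0], 0, 60], [[0, 0, 0], 0, 60], [[0, 0, 0], 0, 60]]'

```text
time: 18.93
ee_pos: [0.6017, 0.028, 0.0714]
eef_rot: [[0.156, 0.988, -0.0], [0.988, -0.156, 0.001], [0.0, -0.001, -1.0]]
ft_force: [-4.1, -0.2, 7.0]
grip_width: 0.062
grasp_force: 30.0
```

move_arm --moves '[[[0, 0, -5], 0, 40], [[0, 0, -15], 0, 40], [[0, 0, -25], 0, 40], [[0, 0, -32], 0, 40], [[0, 0, -35], 0, 40]]'

```text
time: 19.35
ee_pos: [0.603, 0.0278, 0.1076]
eef_rot: [[0.156, 0.988, 0.003], [0.988, -0.156, 0.0], [0.001, 0.003, -1.0]]
ft_force: [-0.2, 0.3, -2.7]
grip_width: 0.062
grasp_force: 29.9
```

move_arm --moves '[[[0, 0, 0], 0, 40], [[0, 0, 0], 0, 40], [[0, 0, 0], 0, 40], [[0, 0, 0], 0, 40], [[0, 0, 0], 0, 40]]'

```text
time: 19.77
ee_pos: [0.6016, 0.0278, 0.1053]
eef_rot: [[0.156, 0.988, -0.001], [0.988, -0.156, -0.0], [-0.0, -0.001, -1.0]]
ft_force: [0.6, -0.4, -1.7]
grip_width: 0.062
grasp_force: 29.9
```

move_arm --moves '[[[0, 0, 0], 0, 40], [[0, 0, 0], 0, 40], [[0, 0, 0], 0, 40], [[0, 0, 0], 0, 40], [[0, 0, 0], 0, 40]]'

```text
time: 20.18
ee_pos: [0.6019, 0.0278, 0.1057]
eef_rot: [[0.156, 0.988, 0.0], [0.988, -0.156, 0.0], [0.0, 0.0, -1.0]]
ft_force: [0.6, 0.0, -2.6]
grip_width: 0.0614
grasp_force: 29.9
```

The left tin weighs about 2.4 N, so the right tin is the heaviest. I put the left one back and fetch the right.

move_arm --moves '[[[0, 0, 10], 0, 40], [[0, 0, 20], 0, 40], [[0, 0, 28], 0, 40], [[0, 0, 33], 0, 40], [[0, 0, 35], 0, 40]]'

```text
time: 20.6
ee_pos: [0.6003, 0.0279, 0.0707]
eef_rot: [[0.156, 0.988, -0.004], [0.988, -0.156, 0.001], [0.0, -0.004, -1.0]]
ft_force: [-13.2, 1.4, 29.6]
grip_width: 0.0616
grasp_force: 30.0
```

move_arm --moves '[[[0, 0, 0], 0, 40], [[0, 0, 0], 0, 40], [[0, 0, 0], 0, 40], [[0, 0, 0], 0, 60], [[0, 0, 0], 0, 80]]'

```text
time: 21.02
ee_pos: [0.6011, 0.0278, 0.0706]
eef_rot: [[0.156, 0.988, -0.002], [0.988, -0.156, 0.0], [0.0, -0.002, -1.0]]
ft_force: [-0.3, 0.6, -1.2]
grip_width: 0.0662
grasp_force: 0.2
```

move_arm --moves '[[[0, 0, 0], 0, 100], [[0, 0, 0], 0, 100], [[0, 0, 0], 0, 100], [[0, 0, 0], 0, 100], [[0, 0, 0], 0, 100]]'

```text
time: 21.43
ee_pos: [0.6021, 0.0277, 0.0706]
eef_rot: [[0.156, 0.988, 0.0], [0.988, -0.156, -0.0], [-0.0, 0.0, -1.0]]
ft_force: [-0.1, -0.6, 0.2]
grip_width: 0.0877
grasp_force: 0.0
```

move_arm --moves '[[[0, 0, -25], 0, 100], [[0, 0, -60], 0, 100], [[0, 0, -90], 0, 100], [[-20, 0, -100], 0, 100], [[-50, 0, -100], 0, 100]]'

```text
time: 21.85
ee_pos: [0.5969, -0.0184, 0.1739]
eef_rot: [[0.151, 0.989, 0.006], [0.989, -0.151, 0.002], [0.003, 0.006, -1.0]]
ft_force: [0.3, 0.3, -1.3]
grip_width: 0.0881
grasp_force: 0.0
```

move_arm --moves '[[[-40, 1, 0], 0, 100], [[-80, 1, 0], 0, 100], [[-120, 2, 0], 0, 100], [[-160, 2, 0], 0, 100], [[-185, 2, 0], 0, 100]]'

```text
time: 22.27
ee_pos: [0.5657, -0.2098, 0.1711]
eef_rot: [[0.161, 0.987, 0.0], [0.987, -0.161, -0.002], [-0.002, 0.001, -1.0]]
ft_force: [-0.2, -0.9, 0.9]
grip_width: 0.0879
grasp_force: 0.0
```

move_arm --moves '[[[-10, 0, 0], 0, 100], [[-15, 0, 0], 0, 100], [[-15, 0, 0], 0, 100], [[-15, 0, 0], 0, 100], [[-15, 0, 0], 0, 100]]'

```text
time: 22.68
ee_pos: [0.5656, -0.2169, 0.1705]
eef_rot: [[0.153, 0.988, -0.0], [0.988, -0.153, 0.001], [0.001, -0.0, -1.0]]
ft_force: [-0.1, 0.8, -0.2]
grip_width: 0.088
grasp_force: 0.0
```

move_arm --moves '[[[-2, 0, 20], 0, 100], [[-2, 0, 45], 0, 100], [[-2, 0, 70], 0, 100], [[-2, 0, 90], 0, 100], [[-2, 0, 99], 0, 100]]'

```text
time: 23.1
ee_pos: [0.5636, -0.2187, 0.069]
eef_rot: [[0.154, 0.988, -0.003], [0.988, -0.154, 0.002], [0.002, -0.004, -1.0]]
ft_force: [-0.2, 0.0, -0.6]
grip_width: 0.0879
grasp_force: 0.0
```

move_arm --moves '[[[0, 0, 0], 0, 100], [[0, 0, 0], 0, 100], [[0, 0, 0], 0, 60], [[0, 0, 0], 0, 60], [[0, 0, 0], 0, 60]]'

```text
time: 23.52
ee_pos: [0.5653, -0.2216, 0.0729]
eef_rot: [[0.156, 0.988, 0.002], [0.988, -0.156, -0.001], [-0.0, 0.002, -1.0]]
ft_force: [1.0, 0.1, -0.1]
grip_width: 0.0702
grasp_force: 0.0
```

move_arm --moves '[[[0, 0, 0], 0, 60], [[0, 0, 0], 0, 60], [[0, 0, 0], 0, 60], [[0, 0, 0], 0, 60], [[0, 0, 0], 0, 60]]'

```text
time: 23.93
ee_pos: [0.5639, -0.2214, 0.0724]
eef_rot: [[0.157, 0.988, -0.001], [0.988, -0.157, 0.001], [0.0, -0.001, -1.0]]
ft_force: [-3.4, 1.8, 5.8]
grip_width: 0.0616
grasp_force: 30.0
```

move_arm --moves '[[[0, 0, -10], 0, 40], [[0, 0, -30], 0, 40], [[0, 0, -55], 0, 40], [[0, 0, -80], 0, 40], [[0, 0, -100], 0, 40]]'

```text
time: 24.35
ee_pos: [0.5643, -0.2214, 0.1734]
eef_rot: [[0.157, 0.988, 0.0], [0.988, -0.157, -0.0], [-0.0, 0.0, -1.0]]
ft_force: [1.7, -0.8, -5.3]
grip_width: 0.0618
grasp_force: 29.9
```

move_arm --moves '[[[0, 0, -15], 0, 40], [[0, 0, -28], 0, 40], [[0, 0, -35], 0, 40], [[0, 0, -38], 0, 40], [[0, 0, -38], 0, 40]]'

```text
time: 24.77
ee_pos: [0.5644, -0.2213, 0.2098]
eef_rot: [[0.156, 0.988, 0.0], [0.988, -0.156, 0.0], [0.0, -0.0, -1.0]]
ft_force: [0.7, -0.1, -5.1]
grip_width: 0.0615
grasp_force: 29.9
```

move_arm --moves '[[[0, 0, 0], 0, 40], [[0, 0, 0], 0, 40], [[0, 0, 0], 0, 40], [[0, 0, 0], 0, 40], [[0, 0, 0], 0, 40]]'

```text
time: 25.18
ee_pos: [0.5643, -0.2214, 0.2093]
eef_rot: [[0.156, 0.988, -0.001], [0.988, -0.156, 0.0], [-0.0, -0.001, -1.0]]
ft_force: [0.6, 0.4, -5.8]
grip_width: 0.0616
grasp_force: 29.9
```

```bash
python3 - <<'E'
from h import *
c=shot('w5');lids(c,.125)
d=shot('s5','side');e=shot('t5','top')
for n,q in (('w',c),('s',d),('t',e)):
    for k in ('tin_a','mug','glass','jar'):
        if n=='w' and k!='tin_a': continue
        for r in env.landmark_of(q,k)[:4]: print(n,k,np.round(r['location']),round(r['conf'],2),atz(q,r['location'],.01 if k=='tin_a' else 0))
cv2.imwrite('pics/m5.png',np.vstack([cv2.resize(c['image'],(420,315)),cv2.resize(d['image'][150:370,200:480],(420,280),interpolation=2)]))
E
```

```text
25.23 [ 0.5644 -0.2214  0.2094] [ 9.877e-01 -1.563e-01 -5.000e-04] [ 0.5  0.1 -5. ] 0.06185818184956662
circ [316.5   9.   56.1] [ 0.5799 -0.0957  0.125 ]
circ [591.  153.   46.9] [ 0.7239 -0.1938  0.125 ]
25.28 [ 0.5644 -0.2214  0.2095] [ 9.877e-01 -1.563e-01 -3.000e-04] [-0.  -0.9 -5. ] 0.0619326463943667
25.33 [ 0.5645 -0.2214  0.2096] [ 9.877e-01 -1.563e-01 -1.000e-04] [ 0.1  0.6 -6. ] 0.06167352404291051
w tin_a [316.  46.] 0.97 [ 0.5772 -0.0931  0.01  ]
w tin_a [503. 144.] 0.87 [ 0.7234 -0.1945  0.01  ]
s tin_a [344. 277.] 0.94 [ 0.6546 -0.0988  0.01  ]
s tin_a [299. 255.] 0.86 [0.6047 0.0413 0.01  ]
s tin_a [320. 286.] 0.78 [ 0.5826 -0.0954  0.01  ]
s tin_a [391. 289.] 0.75 [ 0.7303 -0.2034  0.01  ]
s mug [194. 214.] 0.79 [0.448  0.3943 0.    ]
s mug [302. 257.] 0.58 [0.6151 0.0396 0.    ]
s glass [362. 391.] 0.64 [ 0.4786 -0.4041  0.    ]
s jar [354. 238.] 0.59 [ 0.7899  0.0323 -0.    ]
t tin_a [303. 254.] 0.84 [0.5988 0.0302 0.01  ]
t tin_a [336. 271.] 0.79 [ 0.5779 -0.0957  0.01  ]
t tin_a [372. 267.] 0.69 [ 0.6382 -0.1985  0.01  ]
t mug [182. 254.] 0.75 [0.4441 0.4023 0.    ]
t glass [421. 329.] 0.65 [ 0.4906 -0.4093  0.    ]
t jar [304. 254.] 0.67 [0.6046 0.029  0.    ]
```

View pics/m5.png

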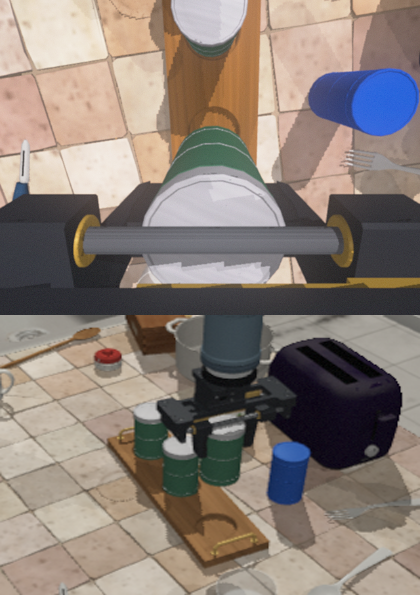

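The right tin hangs upright in the gripper, with its underside about 127 mm above the rack top. The other two stand upright and level-lidded in the left and middle wells, at side-crop px (148,430) and (180,465). I hand the job in.

```bash
python3 -c "
from bench import env
print(env.finish_job())"
```

```text
the job is handed in; nothing more can be done
None
```

The job is handed in: all three lids are pressed level, and the heaviest tin (right well, about 5.8 N against 2.9 N and 2.4 N) is held upright with its underside about 127 mm above the rack top; the other two are back upright in their wells, and no judging result came back.

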